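Unstack the sample jars and segregate them in their containment trays

ROBOT

A 6-joint arm with a two-finger parallel gripper is mounted at the origin on the work surface. World frame = base frame: x ahead of the robot, y to its left, z up, the work surface at z = 0. Lengths are in m, angles in rad, forces in N, time in s.
With the tool pointing down it reaches from about 0.25 to 0.775 m from the base axis. Payload 4 kg.
Tool frame: the origin (TCP) lies at the very end of the fingers, on their centre line; the grasp point (between the pads) lies 19 mm behind it (env.grasp_offset is the distance from the TCP to the grasp point, in m); z points along the fingers, y is the line along which they close (so a half turn about z gives the same grasp; the last joint's range is limited). The gripper opens to 85 mm and grips with 20 to 120 N. Pads are 22 mm wide; open, the fingers measure 114 mm over their backs; the gripper's body (76 mm by 85 mm) begins 54 mm behind the grasp point. The pads swing forward as they close: fully open they stand 13 mm farther back than shut.
Start: joints at [1.119, 0.087, 1.371, -0, 1.684, -0.103], TCP at [0.188, 0.517, 0.231] pointing down, gripper open.
Joint ranges: [-3.1, 3.1], [-0.76, 2.03], [0.27, 2.55], [-1.08, 4.22], [0.17, 2.65], [-2.57, 2.57]. Speed limits (rad/s): [2.79, 2.79, 3.14, 3.14, 3.14, 3.14].

INTERFACE

Orientations are given as a rotation vector (axis times angle).
In Python, from plant import env gives the robot as it stands.
- The arm moves only by the shell command python3 -m inch 'ROWS' [FORCE]. ROWS is text: rows parted by semicolons, each of 7 numbers parted by spaces: the opening, from 0 (shut) to 1 (fully open), then the shift along the tool's x, y, z in units of 0.12 m (1.0 is 0.12 m), then the turn, a rotation vector about the tool's x, y, z in units of 1.5 rad (1.0 is 1.5 rad). In form: jaw tx ty tz rx ry rz; .... A call has 1 to 8 rows; each row is the pose to reach, as a shift and turn from the pose commanded when the call began, along the tool's axes at that moment; what a row does not reach only later rows make up. A row lasts 1/10 s, in which the tool goes at most 50 mm and 8.59 degrees, less where a joint would pass 70% of its speed; a pose out of reach is approached as far as the arm can. A call with a number of a shift or a turn outside -1 to 1 is refused whole. A call with a gripper value outside its range is refused whole. The fingers move at their own pace and stop on an object; FORCE is the grip in N (left out, the last holds). Time passes only in rows, so rows that repeat a pose let the fingers close. It gives the time, the measured TCP pose, the force, the opening and the grip force at its end, in the units of the state.
- env.get_obs(): the state, without advancing time (a new reading comes with each control period).
- env.capture(name): name is "scene" or "top"; returns the picture (400x640x3 uint8, red, green, blue); there is no depth.
- env.camera_model(name): a dict with "intrinsics" (3x3 intrinsics, pixels), "xyz" and "rotation" of the camera in the world. Camera axes: x right, y down, z forward; pixel columns grow to the right and rows downward; lengths in m; the calibration is good to about 2 mm. A picture is of the moment at which its call begins. camera_model takes no time and is no camera call.
- env.finish_job(): hands the job in; it is judged then, once.
Trained networks look in the newest picture that a camera, given by its name, has taken for a name from the list of things; names that differ only in an ending like _2 or _b are one class to them, and where a whole thing is asked for, a point or a joint stands for the part that bears it (a point fixed in the world has none). Each returns a list of dicts, best first, with "confidence" (0 to 1); they miss things now and then, are a little off and sometimes report something else, mostly with a low value. They report only what shows in the picture. A call takes as long as a camera call. They do not tell look-alikes from the thing itself.
- env.silhouettes(camera, name): "mask" (400x640 bool, what is visible of it) and "bbox" ([left, top, right, bottom] in pixels, round what is visible of it).
The state is a dict: "clock": time; "joint_positions": joint angles; "qvel": joint speeds; "tau": joint torques, N m; "position": TCP position; "orientation": TCP orientation; "wrist_force": force on the tool from outside, world axes, zero at the start; "torque": the same for the moment, N m; "opening": opening from 0.0 (shut) to 1.0 (fully open); "finger_force": force on a finger pad.
Only numpy, scipy, OpenCV 4.12 (cv2) and the standard library are available. Lean on these libraries where they do the work, as an engineer would, in place of code of your own. Each camera call takes 0.05 s, during which the arm holds its last target. There are 200 camera calls.

TASK

Four sample jars that must not be kept together were left on the bench stacked two high. Take both stacks apart and stand each jar upright, flat on the floor of the containment tray of the same colour as its cap; lower the jars in gently rather than dropping them. Do not tip any jar over, leave the two small white-capped vials standing where they are, and let go of everything at the end.

Things in the scene. Friction and masses are not known exactly. Their poses are not given: they have to be found in the camera images.
- jar_red: Large round sample jar, loose: amber glass with a white label (58 mm diameter) with a red flat screw cap, 62 mm diameter, 18 mm high, at the top; 50 mm tall in all, 0.14 to 0.28 kg. It stands on the bench with one of the small jars loose on its cap, so only the rim of the cap shows from above. Grip it from above across the cap. Origin: centre of its underside, z up along its axis.
- jar_blue: Large round sample jar, loose: amber glass with a white label (58 mm diameter) with a blue flat screw cap, 62 mm diameter, 18 mm high, at the top; 50 mm tall in all, 0.14 to 0.28 kg. It stands on the bench with one of the small jars loose on its cap, so only the rim of the cap shows from above. Grip it from above across the cap. Origin: centre of its underside, z up along its axis.
- jar_yellow: Small round sample jar, loose: amber glass with a white label (38 mm diameter) with a yellow flat screw cap, 42 mm diameter, 18 mm high, at the top; 46 mm tall in all, 0.06 to 0.13 kg. It starts on the cap of one of the two large jars (either one), its underside 50 mm above the bench. Grip it from above across the cap. Origin: centre of its underside, z up along its axis.
- jar_green: Small round sample jar, loose: amber glass with a white label (38 mm diameter) with a green flat screw cap, 42 mm diameter, 18 mm high, at the top; 46 mm tall in all, 0.06 to 0.13 kg. It starts on the cap of one of the two large jars (either one), its underside 50 mm above the bench. Grip it from above across the cap. Origin: centre of its underside, z up along its axis.
- tray_red: Square red plastic containment tray, fixed to the bench: 90 mm across outside, 82 mm inside, floor 4 mm thick, rim 14 mm high, open at the top and empty. The place of the jar with the red cap. Origin: centre of its underside on the bench, z up, x and y along its sides.
- tray_blue: Square blue plastic containment tray, fixed to the bench: 90 mm across outside, 82 mm inside, floor 4 mm thick, rim 14 mm high, open at the top and empty. The place of the jar with the blue cap. Origin: centre of its underside on the bench, z up, x and y along its sides.
- tray_yellow: Square yellow plastic containment tray, fixed to the bench: 70 mm across outside, 62 mm inside, floor 4 mm thick, rim 14 mm high, open at the top and empty. The place of the jar with the yellow cap. Origin: centre of its underside on the bench, z up, x and y along its sides.
- tray_green: Square green plastic containment tray, fixed to the bench: 70 mm across outside, 62 mm inside, floor 4 mm thick, rim 14 mm high, open at the top and empty. The place of the jar with the green cap. Origin: centre of its underside on the bench, z up, x and y along its sides.
- vial_a: Bystander: clear glass sample vial with a white label, 27 mm diameter, 57 mm tall, with a white screw cap, standing upright and loose on the bench between the jars and trays (left-hand, +y one). Origin: centre of its underside, z up. Not to be moved.
- vial_b: Bystander: clear glass sample vial with a white label, 27 mm diameter, 57 mm tall, with a white screw cap, standing upright and loose on the bench between the jars and trays (right-hand, -y one). Origin: centre of its underside, z up. Not to be moved.
Not all that is in view belongs to the job. Leave any black or purple look-alike of the jar_yellow alone.

How it is judged:
By the outcome, as a careful person would: the job done as asked, in the order asked, and still so for the second after the job is handed in, with the robot touching nothing.
It also fails if it takes over 93 s, if anything falls off the work surface, if the arm or the gripper's body presses on something with over 40 N, if the wrist force passes 120 N, or if a joint passes its speed limit or range.

## Working session

There is one attempt and no reset: what is moved stays moved. The work goes in short steps, Python scripts to look and compute and a shell command to move; the robot and the scene stay as the last step left them, time stands still between calls to the robot, and variables do not carry over. Pictures are saved under pics/ and viewed, at most 14 in all, crops included, and the job is handed in when it is done.

```bash
ls; mkdir -p pics
python3 - <<'E'
from plant import env
import cv2,numpy as np
o=env.get_obs();print(o['clock'],o['position'],o['orientation'],o['opening'])
for c in('scene','top'):
    im=env.capture(c);cv2.imwrite(f'pics/{c}0.png',im[:,:,::-1])
    m=env.camera_model(c);print(c,m)
    for n in 'jar_red jar_blue jar_yellow jar_green tray_red tray_blue tray_yellow tray_green vial_a'.split():
        for d in env.silhouettes(c,n)[:3]:
            v,u=np.nonzero(d['mask']);print(n,round(d['confidence'],2),np.round(d['bbox']),u.mean().round(1),v.mean().round(1),len(u))
print(env.get_obs()['clock'])
E
```

```text
pics
0.0 [0.18775449 0.51640315 0.23010233] [-0.54495722 -3.09330434  0.00348913] 0.9991880703554286
scene {'intrinsics': array([[419.35092691,   0.        , 315.64613207],
       [  0.        , 419.35092691, 200.27641846],
       [  0.        ,   0.        ,   1.        ]]), 'xyz': array([0.93564781, 0.38079454, 0.55126039]), 'rotation': array([-0.89786879, -2.46217985,  1.11730405])}
jar_red 0.83 [223. 168. 255. 198.] 243.0 184.1 761
jar_blue 0.8 [371. 296. 417. 349.] 388.7 328.3 1235
jar_yellow 0.89 [198. 198. 227. 228.] 212.1 211.9 646
jar_yellow 0.75 [227. 148. 245. 177.] 238.2 161.6 553
jar_yellow 0.71 [254. 189. 275. 222.] 264.3 205.9 621
jar_green 0.67 [385. 284. 417. 326.] 398.9 303.0 1167
tray_red 0.68 [276. 220. 348. 280.] 310.6 248.3 2310
tray_red 0.16 [378. 241. 399. 277.] 388.4 258.9 532
tray_blue 0.56 [418. 256. 501. 321.] 459.9 286.0 3063
tray_yellow 0.97 [345. 189. 394. 224.] 369.0 204.4 1138
tray_green 0.63 [277. 145. 319. 176.] 297.3 161.6 785
tray_green 0.23 [382. 283. 418. 325.] 399.4 302.8 1224
vial_a 0.69 [380. 239. 401. 276.] 388.6 258.5 523
vial_a 0.56 [297. 
[... 467 characters left out ...]
48.1 2183
jar_blue 0.28 [272. 164. 313. 211.] 291.8 185.9 1824
jar_yellow 0.97 [416. 133. 440. 151.] 427.4 142.2 453
jar_yellow 0.97 [368. 130. 386. 153.] 375.5 141.9 440
jar_yellow 0.79 [388. 167. 416. 193.] 401.8 177.8 481
jar_green 0.95 [169. 154. 199. 180.] 183.9 168.6 542
tray_red 0.98 [274. 163. 315. 210.] 291.8 186.3 1812
tray_red 0.44 [388. 165. 416. 192.] 402.0 177.6 470
tray_blue 0.58 [155. 220. 211. 276.] 182.3 248.3 2128
tray_yellow 0.94 [276. 246. 320. 284.] 297.5 264.1 1162
tray_green 0.86 [374. 237. 417. 276.] 395.9 256.1 1292
vial_a 0.7 [226. 212. 242. 227.] 232.5 216.7 210
vial_a 0.58 [332. 211. 353. 228.] 341.4 218.3 147
vial_a 0.36 [169. 153. 197. 182.] 184.1 168.9 548
1.0
```

View pics/scene0.png

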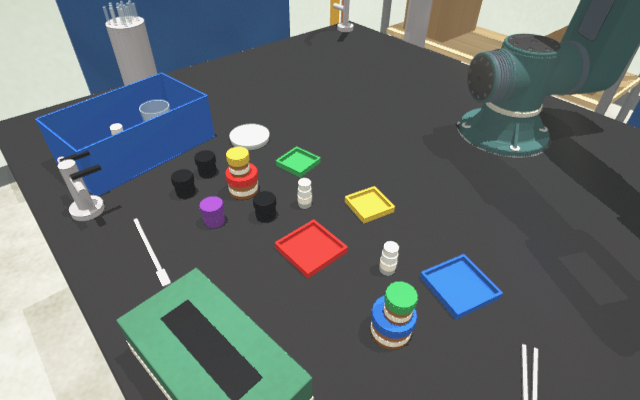

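View pics/top0.png

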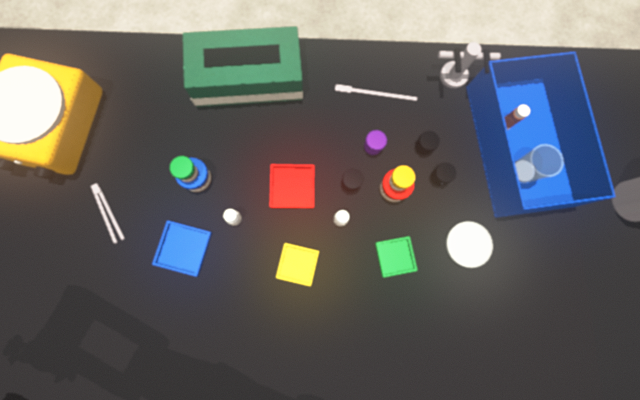

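The scene shows green stacked on blue, scene px (400,303), and yellow on red, (238,160). Black look-alikes stand close round the red stack, at top px (352,181), (428,142) and (444,174), with a purple one at (375,141). The vials are at top px (232,217) and (341,218). Next I fit the shapes to both views.

```bash
cat > fit.py <<'E'
import numpy as np,cv2
from scipy.optimize import least_squares
from scipy.spatial.transform import Rotation as R
from plant import env
M={c:env.camera_model(c) for c in('scene','top')}
def proj(c,P):
    m=M[c];p=(np.asarray(P)-m['xyz'])@R.from_rotvec(m['rotation']).as_matrix()
    return p[:,:2]/p[:,2:]*m['intrinsics'][0,0]+m['intrinsics'][:2,2]
A=np.linspace(0,2*np.pi,24,endpoint=False);D=np.c_[np.cos(A),np.sin(A)]
def cyl(p,r,h):   # p = top centre
    t=np.linspace(0,2*np.pi,48);k=np.c_[r*np.cos(t),r*np.sin(t),0*t]
    return np.r_[p[:3]+k,p[:3]+k-[0,0,h]]
def box(p,a,h):   # p = rim centre + yaw
    c,s=np.cos(p[3]),np.sin(p[3]);k=np.array([[1,1],[1,-1],[-1,-1],[-1,1]])*a/2
    k=np.c_[k@np.array([[c,s],[-s,c]]),np.zeros(4)]
    return np.r_[p[:3]+k,p[:3]+k-[0,0,h]]
def sup(uv): return (uv@D.T).max(0)
def supmask(m): 
    v,u=np.nonzero(m); return sup(np.c_[u,v]+0.)+.5*0
def fit(masks,model,p0):
    S={c:supmask(m) for c,m in masks.items()}
    f=lambda p:np.concatenate([sup(proj(c,model(p)))-S[c] for c in S])
    r=least_squares(f,p0,loss='soft_l1',f_scale=1.0,x_scale=.01)
    return r.x,np.median(abs(f(r.x)))
HUE={'red':(0,6),'blue':(100,118),'yellow':(22,34),'green':(50,80)}
def cmask(im,col,bb,pad=5):
    h=cv2.cvtColor(im,cv2.COLOR_RGB2HSV);lo,hi=HUE[col]
    H=h[...,0].astype(int);H[H>174]=0
    m=((H>=lo)&(H<=hi)&(h[...,1]>140)&(h[...,2]>70)).astype(np.uint8)
    k=np.zeros_like(m);l,t,r,b=[int(x) for x in bb];k[t-pad:b+pad,l-pad:r+pad]=1;m*=k
    n,L,st,_=cv2.connectedComponentsWithStats(m)
    return L==1+np.argmax(st[1:,4])
def ray(c,uv,z):
    m=M[c];K=m['intrinsics'];d=R.from_rotvec(m['rotation']).apply([(uv[0]-K[0,2])/K[0,0],(uv[1]-K[1,2])/K[0,0],1])
    return m['xyz']+d*(z-m['xyz'][2])/d[2]
E
cat > m1.py <<'E'
from fit import *
I={c:cv2.imread(f'pics/{c}0.png')[:,:,::-1].copy() for c in('scene','top')}
B={'jar_red':([223,160,262,198],[380,165,417,204]),'jar_blue':([371,294,420,349],[173,155,213,194]),
'jar_yellow':([225,146,250,170],[388,165,416,193]),'jar_green':([385,284,417,312],[169,154,199,182]),
'tray_red':([276,220,348,280],[270,163,315,210]),'tray_blue':([418,256,501,321],[152,220,213,276]),
'tray_yellow':([345,187,396,224],[276,243,320,287]),'tray_green':([275,145,322,176],[374,236,417,277])}
for n,(s,t) in B.items():
    col=n.split('_')[1];big=col in('red','blue')
    mk={'scene':cmask(I['scene'],col,s),'top':cmask(I['top'],col,t)}
    v,u=np.nonzero(mk['top']);p=ray('top',(u.mean(),v.mean()),.05)
    if n[0]=='j': x,e=fit(mk,lambda p:cyl(p,.031 if big else .021,.018),p)
    else:
        x,e=min((fit(mk,lambda p:box(p,.09 if big else .07,.014),np.r_[p[:2],.014,y]) for y in(-.4,0,.4)),key=lambda q:q[1])
    print(n,x.round(4),'med px',e.round(2),[int(m.sum()) for m in mk.values()])
for n,uv in dict(black1=(352,181),black2=(428,142),black3=(444,174),purple=(375,141),vial_a=(232,216),vial_b=(341,217)).items():
    print(n,ray('top',uv,.04).round(3))
E
python3 m1.py
```

```text
jar_red [ 0.6179 -0.2164  0.0511] med px 0.5 [428, 403]
jar_blue [0.6304 0.1955 0.0512] med px 1.0 [818, 391]
jar_yellow [ 0.6218 -0.2155  0.0978] med px 0.67 [372, 400]
jar_green [0.63   0.2005 0.0991] med px 1.09 [788, 420]
tray_red [ 0.617  -0.002   0.0172  0.0071] med px 0.41 [2390, 2065]
tray_blue [ 0.4851  0.2139  0.0166 -0.2486] med px 0.44 [3029, 2255]
tray_yellow [ 0.456  -0.0175  0.0166 -0.2037] med px 0.45 [1124, 1404]
tray_green [ 0.4729 -0.2185  0.0137  0.2375] med px 1.3 [747, 733]
black1 [ 0.622 -0.124  0.04 ]
black2 [ 0.709 -0.283  0.04 ]
black3 [ 0.641 -0.313  0.04 ]
purple [ 0.708 -0.172  0.04 ]
vial_a [0.547 0.113 0.04 ]
vial_b [ 0.549 -0.102  0.04 ]
```

```bash
cat > go.py <<'E'
# usage: go.py x y z -> shift in tool axes and units from the measured pose
import sys,numpy as np
from scipy.spatial.transform import Rotation as R
from plant import env
o=env.get_obs();d=np.array([float(a) for a in sys.argv[1:4]])-o['position']
r=R.from_rotvec(o['orientation'])
print('t',round(o['clock'],1),'pos',o['position'].round(4),'tool z',r.as_matrix()[:,2].round(3),'y',r.as_matrix()[:,1].round(3),'SHIFT',(r.inv().apply(d)/.12).round(3),'open',round(o['opening'],3),'F',np.round(o['finger_force'],1),np.round(o['wrist_force'],1))
E
python3 go.py .630 .2005 .16
python3 - <<'E'
from fit import *
for n,c in(('green','top'),('green','scene')):
    im=cv2.imread(f'pics/{c}0.png')[:,:,::-1].copy()
    print(cv2.cvtColor(im,cv2.COLOR_RGB2HSV)[(256,256) if 0 else (256 if c=='top' else 160),394 if c=='top' else 297])
HUE['green']=(45,85)
I={c:cv2.imread(f'pics/{c}0.png')[:,:,::-1].copy() for c in('scene','top')}
import fit as F
def cm(c,bb):
    h=cv2.cvtColor(I[c],cv2.COLOR_RGB2HSV);m=((abs(h[...,0].astype(int)-65)<25)&(h[...,1]>90)&(h[...,2]>50))
    k=np.zeros(m.shape,bool);l,t,r,b=bb;k[t:b,l:r]=1;return m&k
mk={'scene':cm('scene',(270,140,325,180)),'top':cm('top',(368,228,424,284))}
print([m.sum() for m in mk.values()])
for y in(0,.2,.4):
    x,e=fit(mk,lambda p:box(p,.07,.014),np.r_[.473,-.2185,.014,y]);print(x.round(4),e)
E
```

```text
t 1.0 pos [0.188  0.5169 0.2314] tool z [ 0.  0. -1.] y [0.342 0.94  0.   ] SHIFT [-4.363 -1.219  0.595] open 1.003 F 0.0 [0.1 0.7 0.2]
[ 66 139 241]
[ 68 146 237]
[np.int64(862), np.int64(1344)]
[ 0.4743 -0.2171  0.0161  0.2002] 0.29334142557132026
[ 0.4743 -0.2171  0.0161  0.2002] 0.29334156487326624
[ 0.4743 -0.2171  0.0161  0.2002] 0.29334174225482457
```

```bash
python3 -m inch '1 -.4 -.12 .05 0 0 0; 1 -.7 -.2 .1 0 0 0; 1 -1 -.3 .15 0 0 0'; python3 -m inch '1 -.4 -.12 .05 0 0 0; 1 -.7 -.2 .1 0 0 0; 1 -1 -.3 .15 0 0 0' >/dev/null; python3 -m inch '1 -.4 -.12 .05 0 0 0; 1 -.7 -.2 .1 0 0 0; 1 -1 -.3 .15 0 0 0; 1 -1 -.3 .15 0 0 0; 1 -1 -.3 .15 0 0 0'; python3 go.py .63 .2005 .16
python3 - <<'E'
from fit import *
I={c:cv2.imread(f'pics/{c}0.png')[:,:,::-1].copy() for c in('scene','top')}
def cm(c,h0,w,s,bb):
    h=cv2.cvtColor(I[c],cv2.COLOR_RGB2HSV);m=((abs((h[...,0].astype(int)-h0+90)%180-90)<w)&(h[...,1]>s)&(h[...,2]>50))
    k=np.zeros(m.shape,bool);l,t,r,b=bb;k[t:b,l:r]=1;m=m&k
    n,L,st,_=cv2.connectedComponentsWithStats(m.astype(np.uint8));return L==1+np.argmax(st[1:,4])
for n,h0,w,s,sb,tb,r in(('green',65,20,90,(375,275,425,325),(160,145,205,190),.021),('yellow',28,6,120,(215,140,260,180),(380,155,425,200),.021),('blue',108,12,120,(362,285,425,355),(165,145,220,200),.031),('red',0,6,140,(215,155,265,205),(372,160,425,210),.031)):
    mk={'scene':cm('scene',h0,w,s,sb),'top':cm('top',h0,w,s,tb)};bb=[cv2.boundingRect(m.astype(np.uint8)) for m in mk.values()]
    v,u=np.nonzero(mk['top'])
    x,e=fit(mk,lambda p:cyl(p,r,.018),ray('top',(u.mean(),v.mean()),.07));print(n,x.round(4),e.round(2),[m.sum() for m in mk.values()],bb)
E
```

```text
clock: 1.3
position: [0.2894, 0.4414, 0.2132]
orientation: [0.544, 3.094, 0.001]
wrist_force: [-0.0, -0.9, 0.6]
opening: 0.997
finger_force: 0.0
clock: 2.1
position: [0.4896, 0.2918, 0.1769]
orientation: [-0.548, -3.092, 0.0]
wrist_force: [0.5, 0.4, 0.2]
opening: 1.0
finger_force: 0.0
t 2.1 pos [0.4896 0.2918 0.1769] tool z [-0.001  0.    -1.   ] y [ 0.344  0.939 -0.   ] SHIFT [-1.36  -0.313  0.139] open 1.0 F 0.0 [0.5 0.4 0.2]
green [0.6307 0.2009 0.1   ] 0.62 [np.int64(892), np.int64(471)] [(385, 281, 33, 34), (169, 155, 25, 24)]
yellow [ 0.6217 -0.2155  0.098 ] 0.73 [np.int64(370), np.int64(378)] [(226, 147, 24, 20), (393, 166, 22, 22)]
blue [0.6307 0.1957 0.0519] 0.95 [np.int64(846), np.int64(422)] [(371, 295, 46, 43), (175, 157, 33, 32)]
red [ 0.6179 -0.2164  0.0513] 0.55 [np.int64(421), np.int64(390)] [(225, 163, 33, 25), (382, 169, 33, 31)]
```

```bash
python3 -m inch '1 -.3 -.1 0 0 0 0; 1 -.6 -.2 .05 0 0 0; 1 -.9 -.313 .1 0 0 0' >/dev/null; python3 -m inch '1 -.2 0 .03 0 0 0; 1 -.46 0 .04 0 0 0; 1 -.46 0 .04 0 0 0; 1 -.46 0 .04 0 0 0'; python3 go.py .6305 .2005 .065
```

```text
clock: 2.8
position: [0.6293, 0.2025, 0.1605]
orientation: [-0.543, -3.093, -0.001]
wrist_force: [-0.8, 0.3, 0.3]
opening: 0.997
finger_force: 0.0
t 2.8 pos [0.6293 0.2025 0.1605] tool z [-0.001  0.001 -1.   ] y [0.341 0.94  0.   ] SHIFT [-0.016 -0.012  0.795] open 0.997 F 0.0 [-0.8  0.3  0.3]
```

```bash
python3 -m inch '1 -.015 -.012 .2 0 0 0; 1 -.015 -.012 .4 0 0 0; 1 -.015 -.012 .6 0 0 0; 1 -.015 -.012 .72 0 0 0; 1 -.015 -.012 .795 0 0 0; 1 -.015 -.012 .795 0 0 0' 25 >/dev/null; python3 -m inch '.7 0 0 0 0 0 0; .6 0 0 0 0 0 0; .5 0 0 0 0 0 0; .4 0 0 0 0 0 0; .3 0 0 0 0 0 0;.3 0 0 0 0 0 0;.3 0 0 0 0 0 0;.3 0 0 0 0 0 0' 30
python3 - <<'E'
from plant import env
import cv2
cv2.imwrite('pics/s1.png',env.capture('scene')[200:400,250:550,::-1].repeat(2,0).repeat(2,1))
E
```

```text
clock: 4.2
position: [0.6319, 0.1992, 0.0667]
orientation: [0.545, 3.092, 0.001]
wrist_force: [-0.7, -1.2, 6.2]
opening: 0.478
finger_force: 30.6
```

View pics/s1.png

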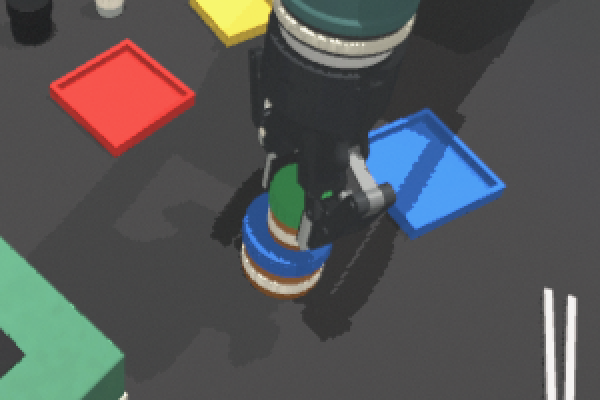

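The crop shows the fingers closed on the green cap at (290,195), with the jar still upright on the blue one. Lifting straight up now.

```bash
python3 -m inch '.3 0 0 -.05 0 0 0; .3 0 0 -.15 0 0 0; .3 0 0 -.3 0 0 0; .3 0 0 -.5 0 0 0; .3 0 0 -.7 0 0 0; .3 0 0 -.85 0 0 0; .3 0 0 -.85 0 0 0; .3 0 0 -.85 0 0 0' 30;  python3 go.py .4743 -.2171 .16
python3 - <<'E'
from plant import env
import cv2
cv2.imwrite('pics/s2.png',env.capture('scene')[150:350,250:550,::-1].repeat(2,0).repeat(2,1))
E
```

```text
clock: 5.05
position: [0.6311, 0.1994, 0.1672]
orientation: [0.545, 3.094, 0.001]
wrist_force: [0.4, -0.9, -1.4]
opening: 0.484
finger_force: 30.4
t 5.0 pos [0.6311 0.1994 0.1672] tool z [ 0.  0. -1.] y [0.342 0.94  0.   ] SHIFT [ 0.042 -3.709  0.058] open 0.484 F 30.4 [ 0.4 -0.9 -1.4]
```

View pics/s2.png

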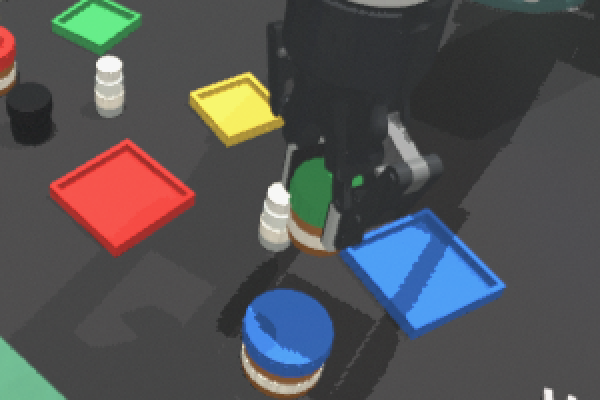

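The green jar is held upright and clear, and the blue cap (288,325) is left standing. I carry it to the green tray.

```bash
python3 -m inch '.3 0 -.1 0 0 0 0; .3 0 -.25 0 0 0 0; .3 0 -.5 0 0 0 0; .3 0 -.75 0 0 0 0; .3 0 -1 0 0 0 0' >/dev/null; python3 -m inch '.3 0 -.25 0 0 0 0; .3 0 -.5 0 0 0 0; .3 0 -.75 0 0 0 0; .3 0 -1 0 0 0 0' >/dev/null;python3 -m inch '.3 0 -.25 0 0 0 0; .3 0 -.5 0 0 0 0; .3 0 -.75 0 0 0 0; .3 0 -1 0 0 0 0' >/dev/null;python3 -m inch '.3 0.02 -.2 0 0 0 0; .3 0.04 -.4 0 0 0 0; .3 0.04 -.55 0 0 0 0; .3 0.04 -.66 0 0 0 0; .3 0.04 -.71 0 0 0 0; .3 0.04 -.71 0 0 0 0; .3 0.04 -.71 0 0 0 0';  python3 go.py .4743 -.2171 .021
```

```text
clock: 7.1
position: [0.4745, -0.2169, 0.1668]
orientation: [-0.545, -3.094, -0.001]
wrist_force: [0.6, 0.7, -0.0]
opening: 0.478
finger_force: 30.5
t 7.1 pos [ 0.4745 -0.2169  0.1668] tool z [-0.     0.001 -1.   ] y [0.341 0.94  0.001] SHIFT [ 0.    -0.003  1.215] open 0.478 F 30.5 [ 0.6  0.7 -0. ]
```

```bash
python3 -m inch '.3 0 0 .1 0 0 0; .3 0 0 .3 0 0 0; .3 0 0 .5 0 0 0; .3 0 0 .7 0 0 0; .3 0 0 .85 0 0 0; .3 0 0 .95 0 0 0; .3 0 0 1 0 0 0; .3 0 0 1 0 0 0'>/dev/null; python3 -m inch '.3 0 0 .05 0 0 0; .3 0 0 .1 0 0 0; .3 0 0 .13 0 0 0; .3 0 0 .15 0 0 0; .3 0 0 .17 0 0 0; .3 0 0 .17 0 0 0'; python3 -m inch '.3 0 0 .02 0 0 0; .3 0 0 .02 0 0 0'; python3 -m inch '.3 0 0 .02 0 0 0; .3 0 0 .02 0 0 0'
python3 - <<'E'
from plant import env
import cv2
cv2.imwrite('pics/s3.png',env.capture('scene')[100:250,180:405,::-1].repeat(3,0).repeat(3,1))
E
```

```text
clock: 8.5
position: [0.4743, -0.2174, 0.0264]
orientation: [-0.545, -3.093, -0.0]
wrist_force: [-0.1, 0.9, -0.7]
opening: 0.478
finger_force: 30.5
clock: 8.7
position: [0.4744, -0.2174, 0.0241]
orientation: [-0.545, -3.094, -0.0]
wrist_force: [-0.2, -0.6, -1.4]
opening: 0.482
finger_force: 30.5
clock: 8.9
position: [0.4743, -0.2173, 0.0216]
orientation: [-0.545, -3.093, -0.0]
wrist_force: [0.1, 1.1, -0.3]
opening: 0.48
finger_force: 30.5
```

View pics/s3.png

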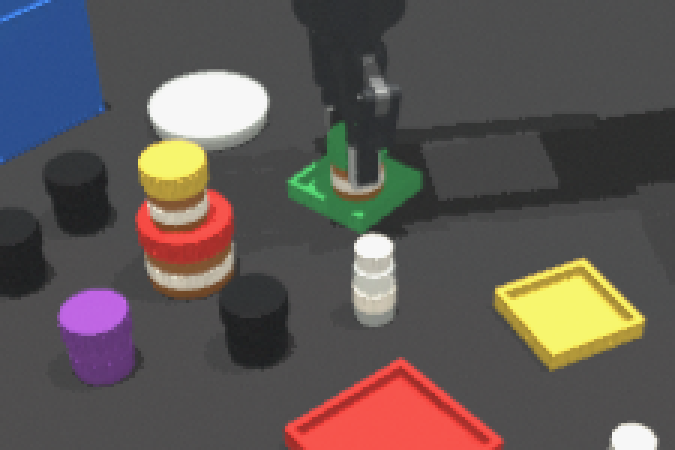

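The green jar sits inside the green tray, at (357,180) in the crop. I lower it in ~1 mm steps until there is contact.

```bash
for i in 1; do python3 -m inch '.3 0 0 .01 0 0 0; .3 0 0 .01 0 0 0' | grep -E 'pos|wrist'; python3 -m inch '.3 0 0 .01 0 0 0; .3 0 0 .01 0 0 0'| grep -E 'pos|wrist'; python3 -m inch '.3 0 0 .006 0 0 0; .3 0 0 .006 0 0 0'| grep -E 'pos|wrist'; done
```

```text
position: [0.4746, -0.2175, 0.0208]
wrist_force: [-0.1, 0.5, 0.2]
position: [0.4747, -0.2176, 0.0207]
wrist_force: [-2.1, 1.0, 4.3]
position: [0.4748, -0.2176, 0.0207]
wrist_force: [-2.5, 2.3, 8.5]
```

Contact, so I release, rise, and head for yellow.

```bash
python3 -m inch '.5 0 0 -.005 0 0 0; .6 0 0 -.005 0 0 0; .7 0 0 -.005 0 0 0; .8 0 0 -.005 0 0 0; .8 0 0 -.005 0 0 0; .8 0 0 -.005 0 0 0'; python3 -m inch '.8 0 0 -.1 0 0 0; .8 0 0 -.3 0 0 0; .8 0 0 -.6 0 0 0; 1 0 0 -.9 0 0 0; 1 0 0 -1 0 0 0; 1 0 0 -1 0 0 0'; python3 go.py .6217 -.2155 .16
```

```text
clock: 10.15
position: [0.4744, -0.2174, 0.0192]
orientation: [-0.545, -3.094, -0.0]
wrist_force: [-0.3, -0.5, 0.0]
opening: 0.798
finger_force: 0.0
clock: 10.75
position: [0.476, -0.2183, 0.1427]
orientation: [0.544, 3.088, -0.003]
wrist_force: [0.8, 0.4, 0.1]
opening: 1.0
finger_force: 0.0
t 10.8 pos [ 0.476  -0.2183  0.1427] tool z [ 0.006 -0.003 -1.   ] y [ 0.342  0.94  -0.001] SHIFT [-1.134  0.437 -0.137] open 1.0 F 0.0 [0.8 0.4 0.1]
```

```bash
python3 -m inch '1 0 0 -.15 0 0 0; 1 -.3 .1 -.2 0 0 0; 1 -.6 .2 -.2 0 0 0; 1 -.8 .35 -.2 0 0 0; 1 -1 .43 -.2 0 0 0' >/dev/null; python3 -m inch '1 -.13 0 0 0 0 0; 1 -.13 0 0 0 0 0; 1 -.13 0 0 0 0 0' ; python3 go.py .6217 -.2155 .0655
```

```text
clock: 11.55
position: [0.6185, -0.2149, 0.1609]
orientation: [-0.544, -3.09, -0.002]
wrist_force: [-1.1, 0.1, -1.0]
opening: 0.999
finger_force: 0.0
t 11.6 pos [ 0.6185 -0.2149  0.1609] tool z [-0.004  0.002 -1.   ] y [0.342 0.94  0.   ] SHIFT [-0.031  0.004  0.795] open 0.999 F 0.0 [-1.1  0.1 -1. ]
```

```bash
python3 -m inch '1 -.02 0 .2 0 0 0; 1 -.02 0 .4 0 0 0; 1 -.02 0 .6 0 0 0; 1 -.02 0 .72 0 0 0; 1 -.02 0 .79 0 0 0; 1 -.02 0 .79 0 0 0; 1 -.02 0 .79 0 0 0' 30; python3 -m inch '.7 0 0 0 0 0 0; .6 0 0 0 0 0 0; .5 0 0 0 0 0 0; .4 0 0 0 0 0 0; .3 0 0 0 0 0 0;.3 0 0 0 0 0 0;.3 0 0 0 0 0 0;.3 0 0 0 0 0 0' 30; python3 -m inch '.3 0 0 -.05 0 0 0; .3 0 0 -.15 0 0 0; .3 0 0 -.3 0 0 0; .3 0 0 -.5 0 0 0; .3 0 0 -.7 0 0 0; .3 0 0 -.85 0 0 0; .3 0 0 -.85 0 0 0; .3 0 0 -.85 0 0 0' 30; python3 go.py .456 -.0175 .165
python3 - <<'E'
from plant import env
import cv2
cv2.imwrite('pics/s4.png',env.capture('scene')[100:250,180:405,::-1].repeat(3,0).repeat(3,1))
E
```

```text
clock: 12.25
position: [0.6222, -0.2164, 0.0697]
orientation: [0.545, 3.092, -0.001]
wrist_force: [0.3, -0.8, 0.1]
opening: 1.002
finger_force: 0.0
clock: 13.05
position: [0.6223, -0.2165, 0.0696]
orientation: [0.545, 3.092, -0.001]
wrist_force: [-0.4, -1.6, 4.8]
opening: 0.482
finger_force: 30.8
clock: 13.85
position: [0.6217, -0.2159, 0.1704]
orientation: [-0.545, -3.094, -0.0]
wrist_force: [0.3, -0.1, -2.1]
opening: 0.474
finger_force: 30.5
t 13.8 pos [ 0.6217 -0.2159  0.1704] tool z [-0.  0. -1.] y [0.342 0.94  0.   ] SHIFT [1.863 1.082 0.046] open 0.474 F 30.5 [ 0.3 -0.1 -2.1]
```

View pics/s4.png

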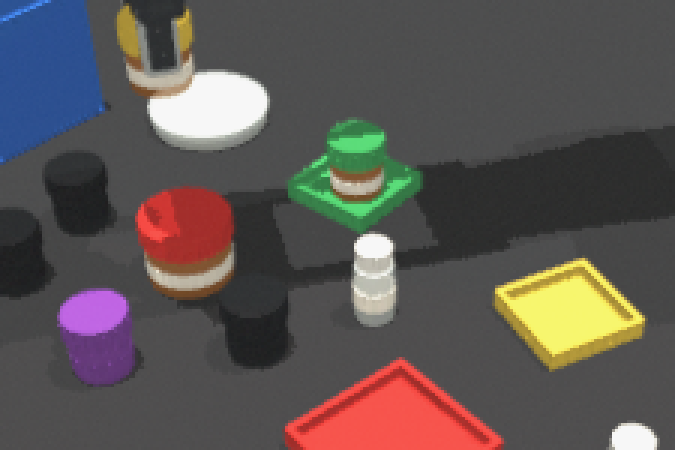

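The green jar stands in its tray (357,165), yellow is lifted upright (160,50), and the red jar still stands (188,240). I carry yellow over.

```bash
python3 -m inch '.3 .1 .06 0 0 0 0; .3 .25 .15 0 0 0 0; .3 .5 .3 0 0 0 0; .3 .75 .45 0 0 0 0; .3 1 .58 0 0 0 0' >/dev/null; python3 -m inch '.3 .25 .14 0 0 0 0; .3 .45 .27 0 0 0 0; .3 .65 .38 0 0 0 0; .3 .8 .46 0 0 0 0; .3 .863 .502 0 0 0 0; .3 .863 .502 0 0 0 0; .3 .863 .502 0 0 0 0' >/dev/null; python3 -m inch '.3 0 0 .1 0 0 0; .3 0 0 .3 0 0 0; .3 0 0 .5 0 0 0; .3 0 0 .7 0 0 0; .3 0 0 .85 0 0 0; .3 0 0 .95 0 0 0; .3 0 0 1 0 0 0; .3 0 0 1 0 0 0'; python3 go.py .456 -.0175 .0236
```

```text
clock: 15.9
position: [0.4557, -0.0179, 0.0496]
orientation: [-0.546, -3.092, -0.0]
wrist_force: [0.1, 0.2, -1.3]
opening: 0.484
finger_force: 30.5
t 15.9 pos [ 0.4557 -0.0179  0.0496] tool z [-0.002  0.    -1.   ] y [ 0.342  0.94  -0.   ] SHIFT [-0.002  0.004  0.217] open 0.484 F 30.5 [ 0.1  0.2 -1.3]
```

```bash
python3 -m inch '.3 0 0 .06 0 0 0; .3 0 0 .12 0 0 0; .3 0 0 .16 0 0 0; .3 0 0 .18 0 0 0; .3 0 0 .19 0 0 0; .3 0 0 .195 0 0 0; .3 0 0 .2 0 0 0; .3 0 0 .2 0 0 0'| grep -E 'pos|wrist'; for i in 1 2 3; do python3 -m inch '.3 0 0 .009 0 0 0; .3 0 0 .009 0 0 0' | grep -E 'pos|wrist'; done
```

```text
position: [0.4562, -0.0177, 0.0267]
wrist_force: [0.2, 0.3, -1.0]
position: [0.456, -0.0177, 0.0255]
wrist_force: [0.2, 0.2, -1.1]
position: [0.456, -0.0177, 0.0243]
wrist_force: [-0.0, 0.3, -0.4]
position: [0.4562, -0.0177, 0.0236]
wrist_force: [-0.5, -0.1, 0.3]
```

```bash
python3 -m inch '.3 0 0 .009 0 0 0; .3 0 0 .009 0 0 0' | grep -E 'pos|wrist';  python3 -m inch '.3 0 0 .006 0 0 0; .3 0 0 .006 0 0 0' | grep -E 'pos|wrist'
```

```text
position: [0.4563, -0.0177, 0.0235]
wrist_force: [-2.7, -0.6, 5.8]
position: [0.4565, -0.0178, 0.0235]
wrist_force: [-4.7, 0.7, 10.8]
```

```bash
python3 -m inch '.5 0 0 -.012 0 0 0; .6 0 0 -.012 0 0 0; .7 0 0 -.012 0 0 0; .8 0 0 -.012 0 0 0; .8 0 0 -.012 0 0 0; .8 0 0 -.012 0 0 0'; python3 -m inch '.8 0 0 -.1 0 0 0; .8 0 0 -.3 0 0 0; .8 0 0 -.6 0 0 0; 1 0 0 -.9 0 0 0; 1 0 0 -1 0 0 0; 1 0 0 -1 0 0 0;1 0 0 -1 0 0 0'
cat > m2.py <<'E'
from fit import *
import sys
tag=sys.argv[1]
I={c:env.capture(c) for c in('scene','top')}
for c in I: cv2.imwrite(f'pics/{c}{tag}.png',I[c][:,:,::-1])
for n,b in dict(red=([215,155,265,205],[372,160,425,210]),blue=([362,285,425,355],[165,145,220,200])).items():
    for cams in(('scene','top'),('scene',),('top',)):
        mk={c:cmask(I[c],n,b[c=='top'],0) for c in cams}
        mod=(lambda p:cyl(p,.031,.018)) if len(cams)==2 else (lambda p:cyl(np.r_[p[:2],.05],.031,.018))
        x,e=fit(mk,mod,[.618,-.216,.05] if n=='red' else [.63,.196,.05]);print(n,cams,x.round(4),e.round(2),[m.sum() for m in mk.values()])
E
python3 m2.py 5; python3 go.py .618 -.2164 .14
```

```text
clock: 18.3
position: [0.456, -0.0176, 0.0228]
orientation: [-0.545, -3.094, -0.0]
wrist_force: [0.3, -0.2, -0.0]
opening: 0.803
finger_force: 0.0
clock: 19.0
position: [0.4555, -0.0176, 0.1421]
orientation: [-0.545, -3.093, -0.0]
wrist_force: [0.4, -0.4, -0.6]
opening: 0.999
finger_force: 0.0
red ('scene', 'top') [ 0.6182 -0.2164  0.0523] 0.37 [np.int64(689), np.int64(837)]
red ('scene',) [ 0.6168 -0.2194  0.05  ] 0.32 [np.int64(689)]
red ('top',) [ 0.6186 -0.2167  0.05  ] 0.35 [np.int64(837)]
blue ('scene', 'top') [0.6312 0.1965 0.0541] 0.79 [np.int64(1578), np.int64(839)]
blue ('scene',) [0.629  0.1944 0.05  ] 0.71 [np.int64(1578)]
blue ('top',) [0.632 0.199 0.05 ] 0.59 [np.int64(839)]
t 19.1 pos [ 0.4548 -0.0175  0.1408] tool z [-0.004  0.001 -1.   ] y [ 0.342  0.94  -0.001] SHIFT [-1.845 -1.093  0.   ] open 1.001 F 0.0 [-0.6  0.2  0.5]
```

View pics/scene5.png

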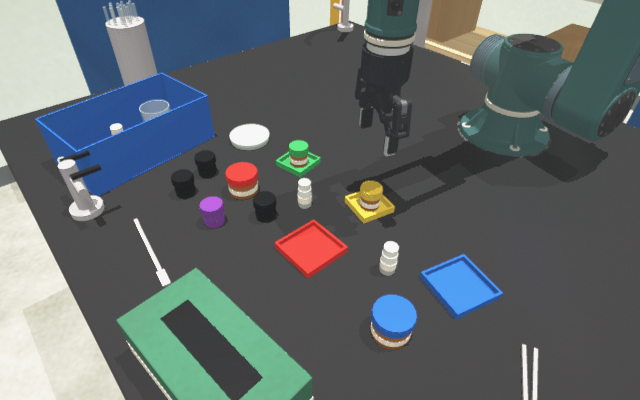

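Both small jars stand in their trays, at (298,155) and (371,197). Red at (243,180) and blue at (393,320) are uncovered. Next is red.

```bash
python3 -m inch '1 -.3 -.18 0 0 0 0; 1 -.6 -.36 0 0 0 0; 1 -.9 -.54 0 0 0 0; 1 -1 -.6 0 0 0 0' >/dev/null; python3 -m inch '1 -.3 -.18 0 0 0 0; 1 -.6 -.36 0 0 0 0; 1 -.85 -.49 0 0 0 0; 1 -.85 -.49 0 0 0 0; 1 -.85 -.49 0 0 0 0; 1 -.85 -.49 0 0 0 0' ; python3 go.py .618 -.2165 .018
```

```text
clock: 20.1
position: [0.6191, -0.2152, 0.1419]
orientation: [-0.543, -3.092, -0.002]
wrist_force: [0.1, 0.5, 0.5]
opening: 1.003
finger_force: 0.0
t 20.1 pos [ 0.6191 -0.2152  0.1419] tool z [-0.002  0.002 -1.   ] y [0.341 0.94  0.001] SHIFT [ 0.002 -0.014  1.033] open 1.003 F 0.0 [0.1 0.5 0.5]
```

```bash
python3 -m inch '1 0 -.01 .2 0 0 0; 1 0 -.01 .4 0 0 0; 1 0 -.01 .6 0 0 0; 1 0 -.01 .75 0 0 0; 1 0 -.01 .87 0 0 0; 1 0 -.01 .95 0 0 0; 1 0 -.01 1 0 0 0; 1 0 -.01 1 0 0 0' 40; python3 -m inch '.9 0 0 .03 0 0 0; .8 0 0 .03 0 0 0; .7 0 0 .03 0 0 0; .6 0 0 .03 0 0 0; .5 0 0 .03 0 0 0;.5 0 0 .03 0 0 0;.5 0 0 .03 0 0 0' 40;python3 -m inch '.5 0 0 -.02 0 0 0; .5 0 0 -.05 0 0 0; .5 0 0 -.1 0 0 0; .5 0 0 -.1 0 0 0'
python3 - <<'E'
from plant import env
import cv2
cv2.imwrite('pics/s6.png',env.capture('scene')[100:250,180:405,::-1].repeat(3,0).repeat(3,1))
E
```

```text
clock: 20.9
position: [0.6193, -0.2172, 0.0225]
orientation: [-0.545, -3.093, -0.001]
wrist_force: [-0.3, 0.6, -0.9]
opening: 1.002
finger_force: 0.0
clock: 21.6
position: [0.6202, -0.2179, 0.0203]
orientation: [0.545, 3.092, -0.001]
wrist_force: [-0.7, -1.2, 5.1]
opening: 0.712
finger_force: 44.0
clock: 22.0
position: [0.62, -0.2177, 0.0321]
orientation: [0.545, 3.093, -0.0]
wrist_force: [0.1, -0.7, -1.6]
opening: 0.712
finger_force: 43.8
```

View pics/s6.png

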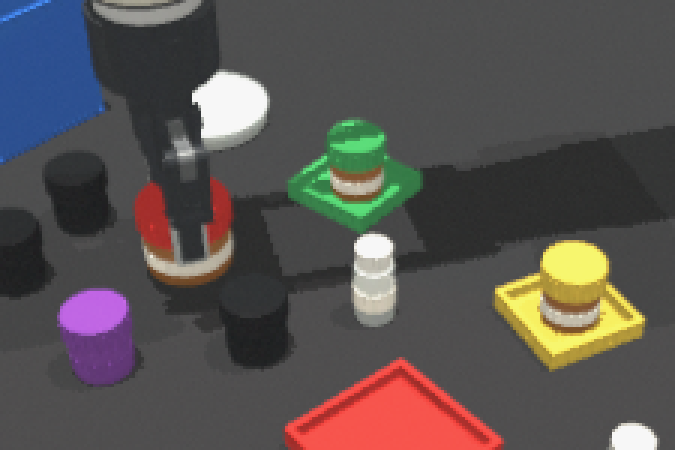

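Red is held and upright, with its neighbours undisturbed. I lift it and carry it.

```bash
python3 -m inch '.5 0 0 -.1 0 0 0; .5 0 0 -.25 0 0 0; .5 0 0 -.45 0 0 0; .5 0 0 -.65 0 0 0; .5 0 0 -.8 0 0 0; .5 0 0 -.9 0 0 0; .5 0 0 -.9 0 0 0;.5 0 0 -.9 0 0 0'; python3 go.py .617 -.002 .14
```

```text
clock: 22.85
position: [0.6193, -0.2175, 0.139]
orientation: [-0.545, -3.093, -0.0]
wrist_force: [-0.8, -0.1, -3.0]
opening: 0.712
finger_force: 43.8
t 22.9 pos [ 0.6193 -0.2175  0.139 ] tool z [-0.001  0.    -1.   ] y [0.342 0.94  0.   ] SHIFT [ 0.632  1.681 -0.008] open 0.712 F 43.8 [-0.8 -0.1 -3. ]
```

```bash
python3 -m inch '.5 .04 .1 0 0 0 0; .5 .1 .25 0 0 0 0; .5 .18 .5 0 0 0 0; .5 .28 .75 0 0 0 0; .5 .37 1 0 0 0 0' >/dev/null; python3 -m inch '.5 .09 .22 0 0 0 0; .5 .17 .42 0 0 0 0; .5 .22 .57 0 0 0 0; .5 .25 .65 0 0 0 0; .5 .26 .68 0 0 0 0; .5 .26 .68 0 0 0 0; .5 .26 .68 0 0 0 0' >/dev/null; python3 -m inch '.5 0 0 .1 0 0 0; .5 0 0 .25 0 0 0; .5 0 0 .4 0 0 0; .5 0 0 .55 0 0 0; .5 0 0 .67 0 0 0; .5 0 0 .74 0 0 0; .5 0 0 .77 0 0 0; .5 0 0 .77 0 0 0'; python3 go.py .617 -.002 .0243
```

```text
clock: 24.85
position: [0.6174, -0.0025, 0.0467]
orientation: [-0.546, -3.093, -0.0]
wrist_force: [-0.4, -0.9, -0.7]
opening: 0.712
finger_force: 43.8
t 24.9 pos [ 0.6174 -0.0025  0.0467] tool z [-0.  0. -1.] y [ 0.342  0.94  -0.   ] SHIFT [0.004 0.003 0.186] open 0.712 F 43.8 [-0.4 -0.9 -0.7]
```

```bash
python3 -m inch '.5 0 0 .06 0 0 0; .5 0 0 .11 0 0 0; .5 0 0 .14 0 0 0; .5 0 0 .155 0 0 0; .5 0 0 .165 0 0 0; .5 0 0 .17 0 0 0; .5 0 0 .17 0 0 0'| grep -E 'pos|wrist'; for i in 1 2 3 4; do python3 -m inch '.5 0 0 .007 0 0 0; .5 0 0 .007 0 0 0' | grep -E 'pos|wrist'; done
```

```text
position: [0.6175, -0.0023, 0.0267]
wrist_force: [0.5, 0.2, -1.7]
position: [0.6175, -0.0023, 0.0258]
wrist_force: [-0.2, 0.0, -1.1]
position: [0.6174, -0.0023, 0.0248]
wrist_force: [0.5, -0.5, -1.1]
position: [0.6175, -0.0023, 0.0243]
wrist_force: [0.4, -0.0, -0.3]
position: [0.6176, -0.0023, 0.0243]
wrist_force: [-2.3, 0.1, 4.8]
```

```bash
python3 -m inch '.75 0 0 -.005 0 0 0; .85 0 0 -.005 0 0 0; .95 0 0 -.005 0 0 0; 1 0 0 -.005 0 0 0; 1 0 0 -.005 0 0 0; 1 0 0 -.005 0 0 0'; python3 -m inch '1 0 0 -.1 0 0 0; 1 0 0 -.3 0 0 0; 1 0 0 -.6 0 0 0; 1 0 0 -.9 0 0 0; 1 0 0 -1 0 0 0; 1 0 0 -1 0 0 0;1 0 0 -1 0 0 0'; python3 go.py .631 .1965 .14
```

```text
clock: 26.95
position: [0.6174, -0.0023, 0.0237]
orientation: [-0.545, -3.094, -0.0]
wrist_force: [0.3, -0.1, -1.1]
opening: 1.005
finger_force: 0.0
clock: 27.65
position: [0.6169, -0.0022, 0.1429]
orientation: [-0.545, -3.093, -0.0]
wrist_force: [-0.6, -0.2, -0.3]
opening: 0.998
finger_force: 0.0
t 27.6 pos [ 0.6169 -0.0022  0.1429] tool z [-0.001  0.    -1.   ] y [ 0.342  0.94  -0.   ] SHIFT [0.455 1.597 0.024] open 0.998 F 0.0 [-0.6 -0.2 -0.3]
```

```bash
python3 -m inch '1 .1 .3 0 0 0 0; 1 .2 .6 0 0 0 0; 1 .25 .9 0 0 0 0; 1 .25 1 0 0 0 0' >/dev/null; python3 -m inch '1 .1 .3 0 0 0 0; 1 .2 .597 0 0 0 0; 1 .205 .597 0 0 0 0; 1 .205 .597 0 0 0 0; 1 .205 .597 0 0 0 0' >/dev/null; python3 go.py .631 .1965 .020; python3 -m inch '1 0 0 .2 0 0 0; 1 0 0 .4 0 0 0; 1 0 0 .6 0 0 0; 1 0 0 .75 0 0 0; 1 0 0 .87 0 0 0; 1 0 0 .95 0 0 0; 1 0 0 1 0 0 0; 1 0 0 1 0 0 0' 40;python3 go.py .631 .1965 .020
```

```text
t 28.6 pos [0.6312 0.1951 0.1424] tool z [-0.002 -0.001 -1.   ] y [ 0.343  0.939 -0.002] SHIFT [0.004 0.012 1.02 ] open 1.001 F 0.0 [-0.2 -0.5  0.7]
clock: 29.35
position: [0.6314, 0.1961, 0.0233]
orientation: [-0.546, -3.093, 0.001]
wrist_force: [-0.1, 0.1, -0.1]
opening: 1.0
finger_force: 0.0
t 29.4 pos [0.6314 0.1961 0.0233] tool z [-0.001 -0.    -1.   ] y [ 0.342  0.94  -0.001] SHIFT [0.005 0.002 0.027] open 1.0 F 0.0 [-0.1  0.1 -0.1]
```

```bash
python3 -m inch '.9 0 0 .025 0 0 0; .8 0 0 .025 0 0 0; .7 0 0 .025 0 0 0; .6 0 0 .025 0 0 0; .5 0 0 .025 0 0 0;.5 0 0 .025 0 0 0;.5 0 0 .025 0 0 0' 40;python3 -m inch '.5 0 0 -.02 0 0 0; .5 0 0 -.05 0 0 0; .5 0 0 -.15 0 0 0; .5 0 0 -.3 0 0 0; .5 0 0 -.5 0 0 0; .5 0 0 -.65 0 0 0; .5 0 0 -.75 0 0 0; .5 0 0 -.75 0 0 0'; python3 go.py .4851 .2139 .12
python3 - <<'E'
from plant import env
import cv2
cv2.imwrite('pics/s7.png',env.capture('scene')[200:400,250:550,::-1].repeat(2,0).repeat(2,1))
E
```

```text
clock: 30.05
position: [0.6323, 0.1965, 0.0221]
orientation: [0.545, 3.092, 0.001]
wrist_force: [-0.7, -1.3, 5.5]
opening: 0.708
finger_force: 44.4
clock: 30.85
position: [0.6329, 0.1968, 0.1138]
orientation: [0.544, 3.09, 0.003]
wrist_force: [-0.2, 0.1, -2.2]
opening: 0.709
finger_force: 43.9
t 30.9 pos [0.6329 0.1968 0.1138] tool z [ 0.005  0.001 -1.   ] y [0.342 0.94  0.003] SHIFT [ 1.206 -0.287 -0.058] open 0.709 F 43.9 [-0.2  0.1 -2.2]
```

View pics/s7.png

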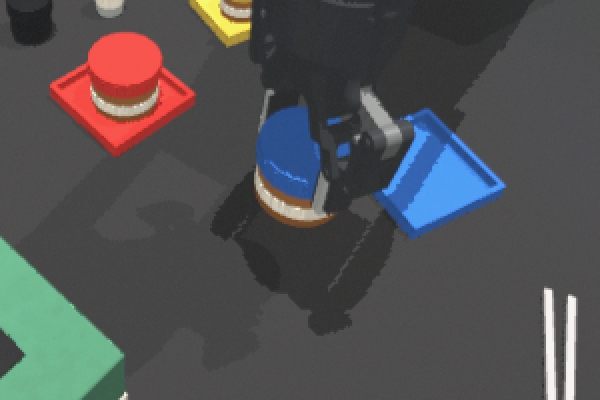

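Red sits in its tray (125,75), and blue is held upright (290,165). I carry it to the blue tray.

```bash
python3 -m inch '.5 .1 -.02 -.03 0 0 0; .5 .25 -.06 -.05 0 0 0; .5 .45 -.1 -.05 0 0 0; .5 .65 -.15 -.05 0 0 0; .5 .85 -.2 -.05 0 0 0; .5 1 -.24 -.05 0 0 0' >/dev/null; python3 -m inch '.5 .12 -.03 0 0 0 0; .5 .2 -.045 0 0 0 0; .5 .2 -.045 0 0 0 0; .5 .2 -.045 0 0 0 0' >/dev/null; python3 go.py .4851 .2139 .026; python3 -m inch '.5 0 0 .08 0 0 0; .5 0 0 .2 0 0 0; .5 0 0 .35 0 0 0; .5 0 0 .48 0 0 0; .5 0 0 .56 0 0 0; .5 0 0 .6 0 0 0; .5 0 0 .6 0 0 0; .5 0 0 .6 0 0 0'; python3 go.py .4851 .2139 .026
```

```text
t 31.9 pos [0.4845 0.2135 0.1165] tool z [-0. -0. -1.] y [ 0.342  0.94  -0.   ] SHIFT [-0.003  0.005  0.755] open 0.713 F 43.9 [ 1.7  0.5 -2. ]
clock: 32.7
position: [0.4852, 0.2137, 0.0453]
orientation: [0.545, 3.093, 0.001]
wrist_force: [1.4, -0.7, -2.4]
opening: 0.709
finger_force: 43.9
t 32.7 pos [0.4852 0.2137 0.0453] tool z [ 0.001  0.    -1.   ] y [0.342 0.94  0.001] SHIFT [0.002 0.001 0.161] open 0.709 F 43.9 [ 1.4 -0.7 -2.4]
```

```bash
python3 -m inch '.5 0 0 .05 0 0 0; .5 0 0 .09 0 0 0; .5 0 0 .12 0 0 0; .5 0 0 .135 0 0 0; .5 0 0 .142 0 0 0; .5 0 0 .145 0 0 0; .5 0 0 .145 0 0 0'| grep -E 'pos|wrist'; for i in 1 2 3 4; do python3 -m inch '.5 0 0 .007 0 0 0; .5 0 0 .007 0 0 0' | grep -E 'pos|wrist'; done
```

```text
position: [0.4847, 0.2136, 0.0275]
wrist_force: [0.6, -0.9, -2.1]
position: [0.4846, 0.2136, 0.0266]
wrist_force: [-0.6, 0.2, -1.8]
position: [0.4847, 0.2136, 0.026]
wrist_force: [-0.1, -0.3, -0.7]
position: [0.4847, 0.2136, 0.026]
wrist_force: [-3.1, -0.7, 5.2]
position: [0.4848, 0.2136, 0.026]
wrist_force: [-5.2, -1.3, 9.0]
```

```bash
python3 -m inch '.75 0 0 -.012 0 0 0; .85 0 0 -.012 0 0 0; .95 0 0 -.012 0 0 0; 1 0 0 -.012 0 0 0; 1 0 0 -.012 0 0 0; 1 0 0 -.012 0 0 0' | grep -E 'clock|open|wrist'; python3 -m inch '1 0 0 -.1 0 0 0; 1 0 0 -.3 0 0 0; 1 0 0 -.6 0 0 0; 1 0 0 -.9 0 0 0; 1 0 0 -1 0 0 0; 1 0 0 -1 0 0 0;1 0 0 -1 0 0 0'; python3 -m inch '1 .3 0 -.3 0 0 0; 1 .6 0 -.6 0 0 0; 1 .9 0 -.6 0 0 0; 1 1 0 -.6 0 0 0;1 1 0 -.6 0 0 0;1 1 0 -.6 0 0 0'
python3 - <<'E'
from plant import env
import cv2
for c in('scene','top'):cv2.imwrite(f'pics/{c}8.png',env.capture(c)[:,:,::-1])
E
```

```text
clock: 34.8
wrist_force: [-0.8, 0.5, 0.3]
opening: 1.0
clock: 35.5
position: [0.484, 0.2134, 0.1446]
orientation: [-0.545, -3.093, 0.001]
wrist_force: [-0.6, 0.2, 0.4]
opening: 0.998
finger_force: 0.0
clock: 36.1
position: [0.3718, 0.254, 0.2155]
orientation: [-0.545, -3.092, 0.004]
wrist_force: [0.6, 0.1, -0.5]
opening: 1.001
finger_force: 0.0
```

View pics/scene8.png

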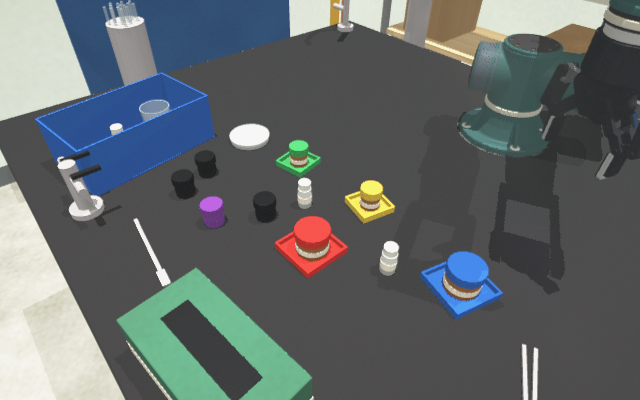

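View pics/top8.png

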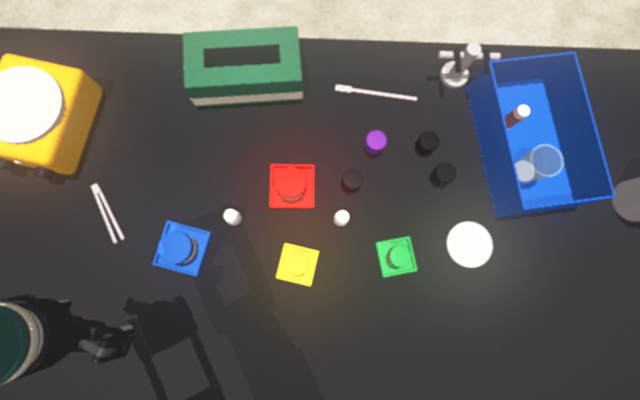

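All four jars stand in their own trays in the top view: red (291,186), blue (181,249), yellow (298,264) and green (396,257). The vials are still at (232,217) and (341,218), the look-alikes have not moved, and the gripper is clear.

```bash
python3 -c "
from plant import env
print(env.finish_job())"
```

```text
the job is handed in; nothing more can be done
None
```

All four jars are standing upright in the trays that match their caps, the vials and look-alikes have not moved, the gripper is open and clear of everything, and I handed the job in at about 36 s.

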